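Feel for the step and lay the spacer sleeve the right way round

TASK

Turn the revolving parts tray by its post until the pocket nearer the post stands at the pointer of the base, then lay the spacer sleeve from that pocket level in the groove of the opened chassis' saddle, centred along it, with its stepped end down between the prongs of the forked plate (the full end does not fit there). The step is too fine to trust to the eye: feel for it with the fingers, and turn the sleeve end for end if need be. Leave the tray standing there, the other sleeve in its pocket, and the tools lying around undisturbed.

Things in the scene. Friction and masses are not known exactly. Their poses are not given: they have to be found in the camera images.
- tray_base_mid (a point): Centre of the underside of the fixed black base of the tray, on the table. Its -x axis runs from the tray's turning axis to the pointer: a small upright aluminium tab (20 x 8 mm, 22 mm high) at 145 mm from the axis, just outside the turning disc, on the side of the robot. z is up and is the turning axis.
- tray (a joint): Turning angle of the grey tray disc (240 mm diameter, top 24 mm above the table): counter-clockwise from above is positive, 0 at the start of every run wherever the pockets stand. Light friction (under 1 N at the post); it stays where left. At the start the wanted pocket stands 0.8 to 2.4 rad counter-clockwise of the pointer. Across from the post is a low screw bin, 14 mm high.
- post (a point): The tray's upright steel post for turning it: 16 mm diameter, from 24 to 84 mm above the table, 105 mm from the turning axis. This point is on its axis, 64 mm above the table, a good height to grip or push. From above, the post stands 65 degrees clockwise from the wanted pocket.
- wanted_pocket (a point): Pocket nearer the post: a black V-groove 68 mm long, level, square to the tray's radius (along this point's y; its -x points outwards), on a pedestal 14 mm wide (22 mm over the lips). This point is where the middle of a resting sleeve lies: 75 mm from the turning axis, 62 mm above the table, 38 mm above the disc. At the pointer = on the line from turning axis to pointer.
- other_pocket (a point): The like point of the opposite pocket, farther from the post; its sleeve stays there.
- sleeve_1_mid (a point): Centre, half-way along the axis, of one of two look-alike aluminium sleeves (either may be in either pocket): 80 mm long, 28 mm diameter, about 90 g, both ends blackened, lying level along this point's y. The last 16 mm of one end is stepped down to 24 mm. Whether at +y or -y is not told: feel it, e.g. pinch an end beyond 24 mm from the middle; the width may read 1 mm low.
- sleeve_2_mid (a point): Centre, half-way along the axis, of one of two look-alike aluminium sleeves (either may be in either pocket): 80 mm long, 28 mm diameter, about 90 g, both ends blackened, lying level along this point's y. The last 16 mm of one end is stepped down to 24 mm. Whether at +y or -y is not told: feel it, e.g. pinch an end beyond 24 mm from the middle; the width may read 1 mm low.
- saddle (a point): Where the sleeve's middle belongs: 56 mm above the table over the chassis' V-groove (68 mm long along this point's x, 22 mm over the lips, 44 mm above the floor). +x points to the fork: two prongs 26.5 mm apart, flared on top, 31 to 39 mm from this point, tops 11 mm above it. From +72 mm coil cans, tops 4 mm below this point; floor clear for 65 mm beside, then walls 23 mm high.
- screwdriver_grip (a point): Screwdriver lying beyond the chassis; bystander.
- screw_jar_mid (a point): Small glass jar, 52 mm diameter, 70 mm high; bystander. Point half-way up.
- cleaning_block_mid (a point): Dark rubber block 70 x 45 x 25 mm, left of the tray, nearer the robot; bystander. Point at its centre.
- pliers_mid (a point): Red-handled pliers, about 165 mm long, left of the tray; bystander. Point midway along, 6 mm up.
There are look-alikes about, which are no part of the job. Leave any green or purple look-alike of the part that bears sleeve_2_mid alone.

How it is judged:
On the way:
1. the pocket nearer the post stands still at the pointer (within 12 degrees), its sleeve still lying in it (y of wanted_pocket in the frame of tray_base_mid between -0.0156 and 0.0156 m and x of wanted_pocket in the frame of tray_base_mid below -0.05 m and velocity of joint tray between -0.05 and 0.05 rad/s and distance between any of sleeve_1_mid, sleeve_2_mid and wanted_pocket below 0.008 m), for 0.3 s.
At the end, for the whole second after the job is handed in: Sleeve from the pocket nearer the post at rest in the saddle groove, stepped end in the fork: centre within 5 mm along, 3 mm across and in height, axis within 0.06 rad; other sleeve at rest in its pocket (8 mm); wanted pocket still at the pointer (20 degrees); all released (((x of sleeve_1_mid in the frame of saddle between -0.005 and 0.005 m and y of sleeve_1_mid in the frame of saddle between -0.003 and 0.003 m and z of sleeve_1_mid in the frame of saddle between -0.003 and 0.003 m and angle between the y axis of sleeve_1_mid and the x axis of saddle, either way round below 0.06 rad and distance between sleeve_2_mid and other_pocket below 0.008 m) or (x of sleeve_2_mid in the frame of saddle between -0.005 and 0.005 m and y of sleeve_2_mid in the frame of saddle between -0.003 and 0.003 m and z of sleeve_2_mid in the frame of saddle between -0.003 and 0.003 m and angle between the y axis of sleeve_2_mid and the x axis of saddle, either way round below 0.06 rad and distance between sleeve_1_mid and other_pocket below 0.008 m)) and y of wanted_pocket in the frame of tray_base_mid between -0.026 and 0.026 m and x of wanted_pocket in the frame of tray_base_mid below -0.05 m and linear speed of each of sleeve_1, sleeve_2 below 0.02 m/s); the robot touches nothing.
It fails at once if a bystander (screwdriver, jar, block, pliers) is moved more than 25 mm (distance of any of screwdriver_grip, screw_jar_mid, cleaning_block_mid, pliers_mid from where it was at the start of the episode above 0.025 m).
It fails at once if a sleeve falls off (its middle below 35 mm above the table) (height (world z) of any of sleeve_1_mid, sleeve_2_mid below 0.035 m).
It also fails if it takes over 58 s, if anything falls off the work surface, if the arm or the gripper's body presses on something with over 40 N, if the wrist force passes 120 N, or if a joint passes its speed limit or range.

ROBOT

A 6-joint arm with a two-finger parallel gripper is mounted at the origin on the work surface. World frame = base frame: x ahead of the robot, y to its left, z up, the work surface at z = 0. Lengths are in m, angles in rad, forces in N, time in s.
With the tool pointing down it reaches from about 0.25 to 0.775 m from the base axis. Payload 4 kg.
Tool frame: the origin (TCP) lies on the centre line of the jaws, within the pads' length; the fingertips stand 25 mm ahead of it and the grasp point (between the pads) lies 6 mm ahead of it; z points along the fingers, y is the line along which they close (so a half turn about z gives the same grasp; the last joint's range is limited). The gripper opens to 94 mm and grips with 3 to 60 N. Pads are 16 mm wide; open, the fingers measure 119 mm over their backs; the gripper's body (75 mm by 177 mm) begins 78 mm behind the grasp point.
Start: joints at [-1.428, 0.087, 1.371, -0, 1.684, -0.103], TCP at [0.134, -0.533, 0.231] pointing down, gripper open.
Joint ranges: [-3.1, 3.1], [-0.76, 2.03], [0.27, 2.55], [-1.08, 4.22], [0.17, 2.65], [-2.57, 2.57]. Speed limits (rad/s): [2.79, 2.79, 3.14, 3.14, 3.14, 3.14].

INTERFACE

Orientations are given as [roll, pitch, yaw] about the fixed x, y, z axes, in that order (R = Rz(yaw) Ry(pitch) Rx(roll)).
In Python, from bench import robot, imaging gives the robot as it stands. The module is installed in compiled form; this text tells all that it offers.
- The arm moves only by the tool drive_tool, never from a script. Its argument "series" is a list of rows, each a list of 3 entries, a list of its own where there are three numbers: the finger opening in m, from 0 to 0.094, then the shift along the tool's x, y, z in m, then the turn, a rotation vector about the tool's x, y, z in rad. A call has 1 to 5 rows; each row is the pose to reach, as a shift and turn from the pose commanded when the call began, along the tool's axes at that moment; what a row does not reach only later rows make up. A row lasts 1/8 s, in which the tool goes at most 62.5 mm and 10.7 degrees, less where a joint would pass 70% of its speed; a pose out of reach is approached as far as the arm can. A call with a gripper value outside its range is refused whole. The fingers move at their own pace and stop on an object; the grip force is fixed at half the most. Time passes only in rows, so rows that repeat a pose let the fingers close. It gives the time, the measured TCP pose, the force, the opening and the grip force at its end, in the units of the state.
- robot.get_obs(): the state, without advancing time (a new reading comes with each control period).
- imaging.snapshot(name): name is "scene" or "top" or "wrist"; returns the picture (420x560x3 uint8, red, green, blue); there is no depth.
- imaging.get_calibration(name): a dict with "intrinsics" (3x3 intrinsics, pixels), "position" and "rotation" of the camera in the world. Camera axes: x right, y up, looking along -z (the intrinsics and any distortion apply to the point x, -y, -z); pixel columns grow to the right and rows downward; lengths in m; the calibration is good to about 2 mm. The wrist camera is an equidistant fisheye: a pixel r from the principal point sees the ray r / f radians off the axis. A picture is of the moment at which its call begins: read the wrist's pose just before it. get_calibration takes no time and is no camera call; for the wrist camera it gives the pose at the moment of the call.
- robot.close_job(): hands the job in; it is judged then, once.
The state is a dict: "time": time; "joint_positions": joint angles; "qvel": joint speeds; "joint_torque": joint torques, N m; "tool_pos": TCP position; "ee_rot": TCP orientation; "wrist_force": force on the tool from outside, world axes, zero at the start; "wrist_torque": the same for the moment, N m; "width": finger opening in m; "finger_force": force on a finger pad.
Only numpy, scipy, OpenCV 4.12 (cv2) and the standard library are available. Lean on these libraries where they do the work, as an engineer would, in place of code of your own. Each camera call takes 0.05 s, during which the arm holds its last target. There are 200 camera calls.

## Working session

There is one attempt and no reset: what is moved stays moved. The work goes in short steps, Python scripts to look and compute and a tool call to move; the robot and the scene stay as the last step left them, time stands still between calls to the robot, and variables do not carry over. Pictures are saved under pics/ and viewed, at most 14 in all, crops included, and the job is handed in when it is done.

Besides the shell and the picture viewer there is one more tool, called after ">>>" as name(argument=value, ...) on one line, values as JSON. drive_tool: Moves the arm, as the interface text tells. Its arguments: {"type":"object","properties":{"series":{"type":"array"}},"required":["series"]}

```bash
mkdir -p pics; python3 - <<'E'
from bench import robot, imaging
import cv2
o=robot.get_obs(); print({k:(v if not hasattr(v,'round') else v) for k,v in o.items()})
for n in ("scene","top"):
    cv2.imwrite(f"pics/{n}0.png",imaging.snapshot(n)[:,:,::-1]); print(n,imaging.get_calibration(n))
print(imaging.get_calibration("wrist"))
E
```

```text
{'time': 0.0, 'joint_positions': array([-1.42808705e+00,  8.79568567e-02,  1.37225556e+00, -3.60620510e-05,
        1.68360566e+00, -1.03135899e-01]), 'qvel': array([ 0.00086852,  0.00075522, -0.00055823,  0.00220728,  0.00131081,
        0.0003277 ]), 'joint_torque': array([ 1.06167739e-03, -3.40173447e+01, -3.02430582e+01,  7.20244506e-02,
        3.29299795e-02, -1.73758367e-04]), 'tool_pos': array([ 0.13375023, -0.53297267,  0.22930246]), 'ee_rot': array([-3.13937536e+00, -1.93462973e-04,  2.45840940e-01]), 'wrist_force': array([1.04327588, 0.27098596, 0.12826311]), 'wrist_torque': array([ 0.04453612, -0.02383354, -0.00611571]), 'finger_force': 0.0, 'width': 0.09418739889722885}
scene {'intrinsics': array([[522.05986549,   0.        , 279.49763535],
       [  0.        , 522.05986549, 212.0737427 ],
       [  0.        ,   0.        ,   1.        ]]), 'position': array([ 1.46179613, -0.01260995,  0.92677128]), 'rotation': array([0.82780321, 0.01627759, 1.43066473])}
top {'intrinsics': array([[493.45233325,   0.        , 279.5010245 ],
       [  0.        , 493.45233325, 210.37193914],
       [  0.        ,   0.        ,   1.        ]]), 'position': array([0.29902009, 0.1091578 , 1.3434029 ]), 'rotation': array([ 0.19571551, -0.01397498, -1.54511507])}
{'intrinsics': array([[325.1922621 ,   0.        , 279.02610734],
       [  0.        , 325.1922621 , 212.70153027],
       [  0.        ,   0.        ,   1.        ]]), 'position': array([ 0.20472433, -0.51454763,  0.38268167]), 'rotation': array([-0.25430662,  0.00182514, -1.32569789])}
```

View pics/top0.png

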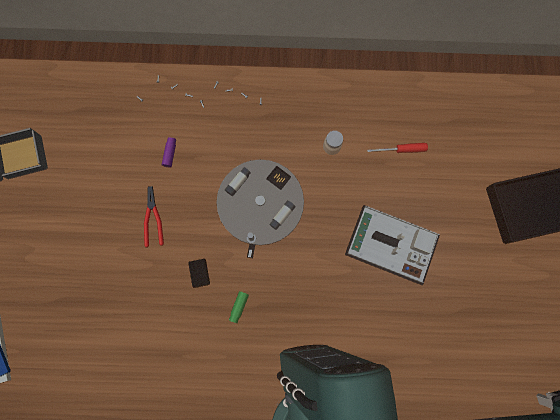

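View pics/scene0.png

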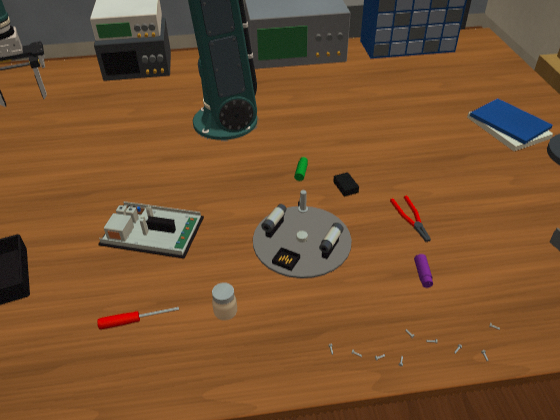

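```bash
cat > h.py <<'E'
import numpy as np, cv2
from scipy.spatial.transform import Rotation as R
from bench import robot, imaging
def rays(cal,px,fish=False):
    K=cal["intrinsics"]; p=np.atleast_2d(px).astype(float)
    x=(p[:,0]-K[0,2])/K[0,0]; y=(p[:,1]-K[1,2])/K[1,1]
    if fish:
        t=np.hypot(x,y)+1e-12; s=np.sin(t)/t; d=np.c_[x*s,-y*s,-np.cos(t)]
    else: d=np.c_[x,-y,-np.ones(len(x))]
    return R.from_euler('xyz',cal["rotation"]).apply(d)
def onz(cal,px,z,fish=False):
    d=rays(cal,px,fish); c=np.array(cal["position"])
    return (c+d*((z-c[2])/d[:,2])[:,None])[:,:2]
def proj(cal,P,fish=False):
    q=R.from_euler('xyz',cal["rotation"]).inv().apply(np.atleast_2d(P)-cal["position"])
    K=cal["intrinsics"]; x,y,z=q[:,0],-q[:,1],-q[:,2]
    if fish:
        r=np.hypot(x,y); t=np.arctan2(r,z); x,y=x/r*t,y/r*t
    else: x,y=x/z,y/z
    return np.c_[x*K[0,0]+K[0,2],y*K[1,1]+K[1,2]]
def go(pos,yaw):  # shift & turn (tool axes) to TCP pos, tool down with yaw
    o=robot.get_obs(); r=R.from_euler('xyz',o["ee_rot"])
    print("shift",r.inv().apply(np.array(pos)-o["tool_pos"]).round(4),"turn",(r.inv()*R.from_euler('xyz',[np.pi,0,yaw])).as_rotvec().round(3))
def shot(n,name):
    cal=imaging.get_calibration(n); im=imaging.snapshot(n)[:,:,::-1].copy(); cv2.imwrite(f"pics/{name}.png",im); return im,cal
E
python3 - <<'E'
from h import *
cal=imaging.get_calibration("top"); im=cv2.imread("pics/top0.png")
hsv=cv2.cvtColor(im,cv2.COLOR_BGR2HSV)
g=((hsv[...,1]<60)&(hsv[...,2]>60)).astype(np.uint8); m=np.zeros_like(g); m[140:265,200:320]=g[140:265,200:320]
cs,_=cv2.findContours(cv2.morphologyEx(m,cv2.MORPH_OPEN,np.ones((7,7))),0,2); c=max(cs,key=cv2.contourArea); e=cv2.fitEllipse(c); print(e)
print("axis",onz(cal,[e[0]],.024))
for n,p,z in [("post",(251,236),.084),("pointer",(250,250),.022),("wp",(284,214),.076),("op",(238,181),.076),("groove",(386,240),.056),("c0",(362,206),.03),("c1",(439,234),.03),("c2",(424,284),.03),("c3",(346,254),.03)]: print(n,onz(cal,[p],z).round(3))
cv2.imwrite("pics/c1.png",np.hstack([cv2.resize(im[150:270,200:310],None,fx=3.6,fy=3.6,interpolation=3),cv2.resize(im[190:310,340:450],None,fx=3.6,fy=3.6,interpolation=3)]))
E
```

```text
((260.2611083984375, 203.82766723632812), (79.6365737915039, 83.63052368164062), 109.19482421875)
axis [[0.57773308 0.15045307]]
post [[0.48 0.17]]
pointer [[0.451 0.174]]
wp [[0.541 0.086]]
op [[0.627 0.21 ]]
groove [[ 0.483 -0.185]]
c0 [[ 0.578 -0.127]]
c1 [[ 0.507 -0.335]]
c2 [[ 0.372 -0.29 ]]
c3 [[ 0.446 -0.083]]
```

View pics/c1.png

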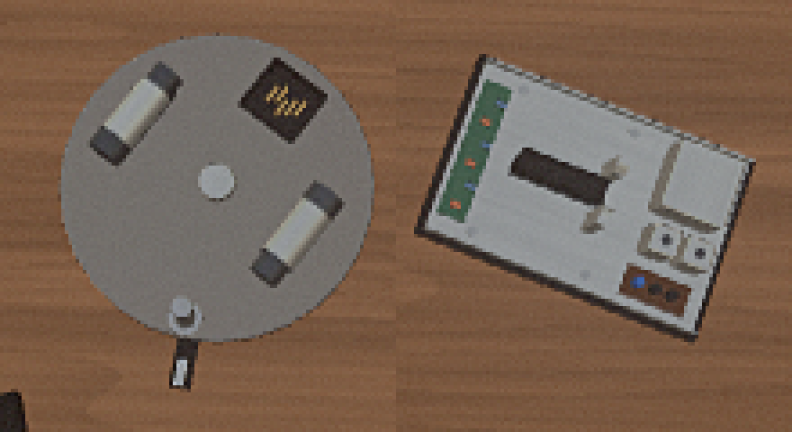

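```bash
python3 - <<'E'
from h import *
go([.40,-.17,.231],0.0)
E
```

```text
shift [ 0.3466 -0.2873 -0.0009] turn [-0.002  0.     0.246]
```

>>> drive_tool(series=[[0.094,[0.045,-0.037,0],[0,0,0.05]],[0.094,[0.09,-0.074,0],[0,0,0.1]],[0.094,[0.135,-0.111,0],[0,0,0.15]],[0.094,[0.18,-0.148,0],[0,0,0.2]],[0.094,[0.225,-0.185,0],[0,0,0.246]]])

```text
time: 0.72
tool_pos: [0.3077, -0.2975, 0.23]
ee_rot: [-3.141, 0.0, -0.002]
wrist_force: [0.9, 0.2, 0.3]
width: 0.0937
finger_force: 0.0
```

>>> drive_tool(series=[[0.094,[0.038,-0.05,0],[0,0,0]],[0.094,[0.075,-0.1,0],[0,0,0]],[0.094,[0.093,-0.128,0],[0,0,0]],[0.094,[0.093,-0.128,0],[0,0,0]],[0.094,[0.093,-0.128,0],[0,0,0]]])

```text
time: 1.35
tool_pos: [0.3996, -0.1717, 0.2301]
ee_rot: [3.141, 0.001, -0.0]
wrist_force: [0.3, 0.5, 0.2]
width: 0.0936
finger_force: 0.0
```

```bash
python3 - <<'E'
from h import *
o=robot.get_obs(); print(o["time"],o["tool_pos"],o["ee_rot"],o["qvel"].round(3))
im,cal=shot("wrist","w1"); print(cal["position"],cal["rotation"])
E
```

```text
1.35 [ 0.39962779 -0.17173228  0.23010982] [ 3.14128141e+00  1.01971772e-03 -4.10820692e-04] [-0.023 -0.    -0.     0.002  0.001  0.001]
[ 0.47289613 -0.17068473  0.3832862 ] [-2.55465532e-01 -4.48260117e-04 -1.57188940e+00]
```

View pics/w1.png

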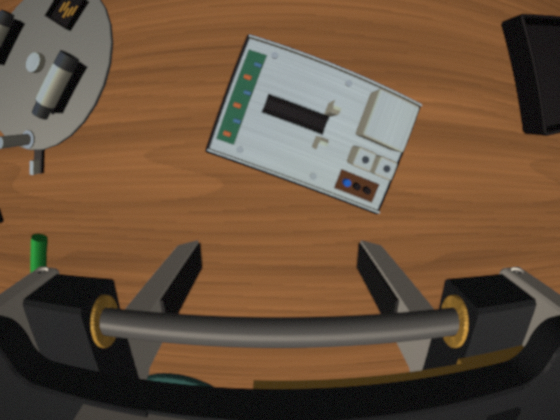

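```bash
python3 - <<'E'
from h import *
im=cv2.imread("pics/w1.png"); cal=imaging.get_calibration("wrist")
roi=np.zeros(im.shape[:2],np.uint8); cv2.fillPoly(roi,[np.array([[255,85],[280,85],[340,112],[332,142],[310,142],[255,120]])],1)
m=((im.max(2)<60)&(roi>0)).astype(np.uint8)
m=cv2.morphologyEx(m,cv2.MORPH_OPEN,np.ones((3,3)))
c=max(cv2.findContours(m,0,1)[0],key=cv2.contourArea)
P=onz(cal,c[:,0,:],.047,True)
r=cv2.minAreaRect((P*1000).astype(np.float32)); print(r); print(cv2.boxPoints(r))
print("prongs",onz(cal,[(334,107),(320,142)],.067,True))
print("axis/post/pointer",onz(cal,[(34,62)],.03,True),onz(cal,[(32,140)],.084,True),onz(cal,[(37,155)],.022,True))
E
```

```text
((489.8699645996094, -188.11203002929688), (64.12713623046875, 19.60593032836914), 70.1706314086914)
[[ 469.77164 -214.9491 ]
 [ 488.21506 -221.59982]
 [ 509.9683  -161.27496]
 [ 491.52487 -154.62424]]
prongs [[ 0.49572578 -0.22448041]
 [ 0.46104795 -0.21101954]]
axis/post/pointer [[0.5881044  0.15385913]] [[0.48033306 0.10841261]] [[0.46040393 0.15831785]]
```

>>> drive_tool(series=[[0.094,[0.01,-0.04,-0.01],[0,0,-0.18]],[0.094,[0.02,-0.08,-0.02],[0,0,-0.36]],[0.094,[0.04,-0.12,-0.02],[0,0,-0.54]],[0.094,[0.06,-0.16,-0.02],[0,0,-0.72]],[0.094,[0.09,-0.19,-0.02],[0,0,-0.9]]])

```text
time: 2.02
tool_pos: [0.4905, 0.0185, 0.2509]
ee_rot: [3.141, -0.0, 0.904]
wrist_force: [0.2, -0.4, 0.7]
width: 0.0944
finger_force: 0.0
```

>>> drive_tool(series=[[0.094,[0,0,0],[0,0,-0.18]],[0.094,[0,0,0],[0,0,-0.36]],[0.094,[0,0,0],[0,0,-0.54]],[0.094,[0,0,0],[0,0,-0.67]],[0.094,[0,0,0],[0,0,-0.67]]])

```text
time: 2.65
tool_pos: [0.4901, 0.0172, 0.2504]
ee_rot: [-3.141, 0.0, 1.566]
wrist_force: [0.1, -0.6, -0.3]
width: 0.0937
finger_force: 0.0
```

```bash
python3 - <<'E'
from h import *
o=robot.get_obs(); print(o["time"],o["tool_pos"],o["ee_rot"],o["qvel"].round(3))
im,cal=shot("wrist","w2"); print(cal["position"],cal["rotation"])
E
```

```text
2.65 [0.49008657 0.01719993 0.2503541 ] [-3.14138930e+00  3.43463492e-04  1.56568899e+00] [ 0.007 -0.001 -0.002  0.002 -0.002  0.037]
[0.49062345 0.09124933 0.40353489] [-2.55064453e-01  1.35615149e-04 -5.83626453e-03]
```

View pics/w2.png

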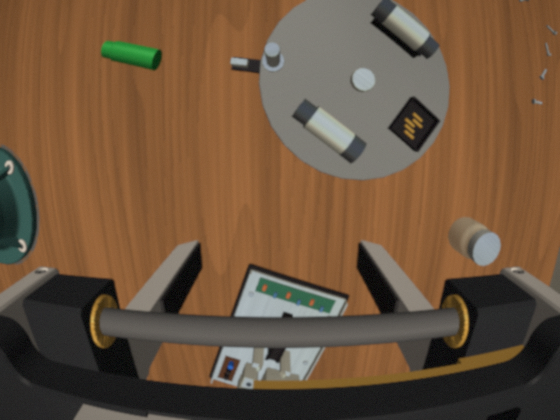

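```bash
python3 - <<'E'
from h import *
im=cv2.imread("pics/w2.png"); cal=imaging.get_calibration("wrist")
f=lambda p,z:onz(cal,[p],z,True)[0]
# disc fit from edge samples: threshold gray
hsv=cv2.cvtColor(im,cv2.COLOR_BGR2HSV); m=((hsv[...,1]<50)&(hsv[...,2]>50)).astype(np.uint8); m[:,:255]=0; m[:,455:]=0; m[185:]=0
c=max(cv2.findContours(cv2.morphologyEx(m,cv2.MORPH_OPEN,np.ones((9,9))),0,1)[0],key=cv2.contourArea)[:,0,:]
h=cv2.convexHull(c)[:,0,:]; h=h[h[:,1]>4]; P=onz(cal,h,.024,True)
a=np.linalg.lstsq(np.c_[2*P,np.ones(len(P))],(P**2).sum(1),rcond=None)[0]; ax=a[:2]; print("axis",ax,"r",np.sqrt(a[2]+ax@ax))
for n,p,z in [("hub",(364,79),.03),("post",(272,49),.084),("postbase",(273,62),.024),("ptr",(240,62),.022),("slv",(330,130),.076),("oth",(405,27),.076)]:
    q=f(p,z); d=q-ax; print(n,q.round(4),"r",np.hypot(*d).round(4),"ang",np.degrees(np.arctan2(d[1],d[0])).round(1))
E
```

```text
axis [0.58606701 0.1521066 ] r 0.11796493097933596
hub [0.5893 0.1532] r 0.0034 ang 19.2
post [0.4843 0.1726] r 0.1038 ang 168.6
postbase [0.4842 0.1718] r 0.1038 ang 169.1
ptr [0.4458 0.1733] r 0.1419 ang 171.4
slv [0.5418 0.0916] r 0.075 ang -126.2
oth [0.6245 0.2081] r 0.0679 ang 55.5
```

>>> drive_tool(series=[[0.05,[0.05,-0.002,0],[0,0,-0.18]],[0.05,[0.1,-0.004,0],[0,0,-0.36]],[0.05,[0.155,-0.006,0],[0,0,-0.54]],[0.05,[0.155,-0.006,0],[0,0,-0.72]],[0.05,[0.155,-0.006,0.04],[0,0,-0.9]]])

```text
time: 3.32
tool_pos: [0.4865, 0.1746, 0.2137]
ee_rot: [3.135, 0.006, 2.475]
wrist_force: [0.1, -0.2, -0.1]
width: 0.0507
finger_force: 0.0
```

>>> drive_tool(series=[[0.05,[0,0,0],[0,0,-0.18]],[0.05,[0,0,0],[0,0,-0.36]],[0.05,[0,0,0],[0,0,-0.484]],[0.05,[0,0,0],[0,0,-0.484]],[0.05,[0,0,0],[0,0,-0.484]]])

```text
time: 3.95
tool_pos: [0.4844, 0.1733, 0.2104]
ee_rot: [-3.141, 0.0, 2.951]
wrist_force: [-0.9, -0.1, 0.7]
width: 0.0501
finger_force: 0.0
```

```bash
python3 - <<'E'
from h import *
o=robot.get_obs(); print(o["time"],o["tool_pos"],o["ee_rot"],o["width"])
go([.484,.172,.07],2.95)
E
```

```text
3.95 [0.4843877  0.17330232 0.21043278] [-3.14144886e+00  2.33404640e-05  2.95060710e+00] 0.05013578365847673
shift [ 1.000e-04 -1.300e-03  1.404e-01] turn [-0.     0.     0.001]
```

>>> drive_tool(series=[[0.05,[0,-0.001,0.05],[0,0,0]],[0.05,[0,-0.001,0.1],[0,0,0]],[0.05,[0,-0.001,0.14],[0,0,0]],[0.02,[0,-0.001,0.14],[0,0,0]],[0.02,[0,-0.001,0.14],[0,0,0]]])

```text
time: 4.58
tool_pos: [0.4853, 0.1729, 0.0722]
ee_rot: [3.141, 0.003, 2.953]
wrist_force: [-0.4, -0.3, 0.1]
width: 0.0337
finger_force: 0.0
```

>>> drive_tool(series=[[0.02,[0,0,0],[0,0,0]],[0.02,[0,0,0],[0,0,0]]])

```text
time: 4.82
tool_pos: [0.4853, 0.173, 0.0723]
ee_rot: [3.14, 0.003, 2.954]
wrist_force: [0.7, -0.4, 1.0]
width: 0.0201
finger_force: 0.0
```

>>> drive_tool(series=[[0.02,[-0.0008,0.0126,0],[0,0,0.12]],[0.02,[-0.003,0.025,0],[0,0,0.24]],[0.02,[-0.0067,0.037,0],[0,0,0.36]],[0.02,[-0.0119,0.0485,0],[0,0,0.48]],[0.02,[-0.0183,0.0593,0],[0,0,0.6]]])

```text
time: 5.45
tool_pos: [0.5137, 0.2277, 0.0714]
ee_rot: [3.141, 0.001, 2.35]
wrist_force: [0.5, -1.1, 0.4]
width: 0.0202
finger_force: 0.4
```

>>> drive_tool(series=[[0.02,[-0.0008,0.0126,0],[0,0,0.12]],[0.02,[-0.003,0.025,0],[0,0,0.24]],[0.02,[-0.0067,0.037,0],[0,0,0.36]],[0.02,[-0.0109,0.0466,0],[0,0,0.46]],[0.02,[-0.0129,0.0503,0],[0,0,0.5]]])

```text
time: 6.08
tool_pos: [0.5586, 0.2541, 0.0712]
ee_rot: [3.141, 0.0, 1.852]
wrist_force: [-0.8, -0.3, 0.1]
width: 0.0194
finger_force: 0.3
```

>>> drive_tool(series=[[0.02,[0,0,0],[0,0,0]],[0.05,[0,0,0],[0,0,0]],[0.05,[0,0,0],[0,0,0]],[0.05,[0,0,-0.04],[0,0,0]],[0.05,[0,0,-0.08],[0,0,0]]])

```text
time: 6.7
tool_pos: [0.5573, 0.2537, 0.1507]
ee_rot: [-3.14, 0.0, 1.854]
wrist_force: [-0.0, -0.1, -0.4]
width: 0.0496
finger_force: 0.0
```

```bash
python3 - <<'E'
from h import *
o=robot.get_obs(); print(o["time"],o["tool_pos"],o["ee_rot"],o["width"])
im,cal=shot("top","t2"); cv2.imwrite("pics/t2c.png",cv2.resize(im[150:270,200:320],None,fx=4,fy=4,interpolation=3))
E
```

```text
6.7 [0.55727145 0.25365887 0.15069371] [-3.13982484e+00  1.16809993e-04  1.85400284e+00] 0.049597079286089696
```

View pics/t2c.png

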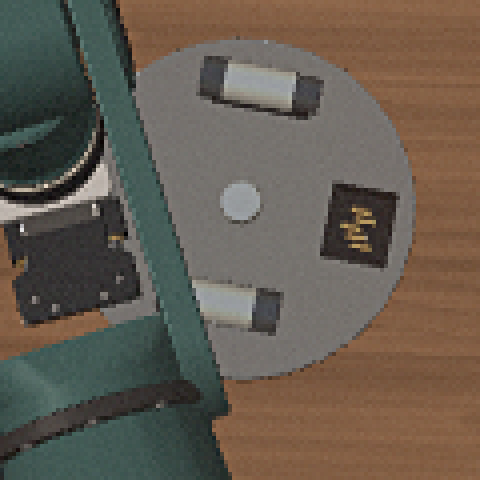

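```bash
python3 - <<'E'
from h import *
go([.502,.085,.18],1.405)
E
```

```text
shift [-0.1467 -0.1033 -0.0227] turn [ 0.01  -0.003  0.449]
```

>>> drive_tool(series=[[0.05,[-0.03,-0.02,-0.023],[0,0,0.1]],[0.05,[-0.07,-0.05,-0.023],[0,0,0.2]],[0.05,[-0.11,-0.08,-0.023],[0,0,0.33]],[0.05,[-0.147,-0.103,-0.023],[0,0,0.449]],[0.05,[-0.147,-0.103,-0.023],[0,0,0.449]]])

```text
time: 7.38
tool_pos: [0.4994, 0.0818, 0.1737]
ee_rot: [3.141, 0.0, 1.401]
wrist_force: [-0.1, 0.0, 0.3]
width: 0.0501
finger_force: 0.0
```

>>> drive_tool(series=[[0.05,[0,0,0],[0,0,0]]])

```text
time: 7.5
tool_pos: [0.5002, 0.0843, 0.1735]
ee_rot: [3.141, -0.001, 1.405]
wrist_force: [-0.3, 0.8, -0.8]
width: 0.0501
finger_force: 0.0
```

```bash
python3 - <<'E'
from h import *
o=robot.get_obs(); print(o["time"],o["tool_pos"],o["ee_rot"],o["width"])
im,cal=shot("wrist","w3")
E
```

```text
7.5 [0.50016275 0.08430461 0.17354525] [ 3.14108898e+00 -6.70909119e-04  1.40538487e+00] 0.05013351035949493
```

View pics/w3.png

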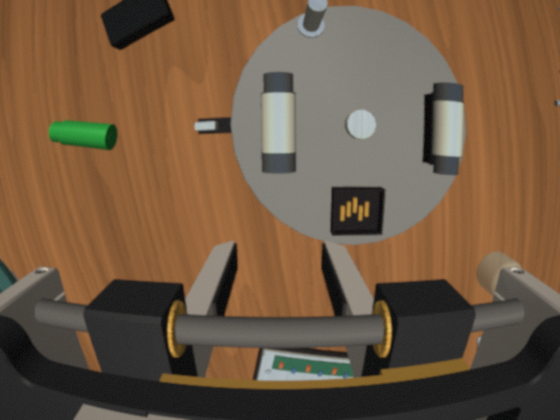

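```bash
python3 - <<'E'
from h import *
cal=imaging.get_calibration("wrist")
f=lambda p,z:onz(cal,[p],z,True)[0]
a,b=f((278.5,73),.065),f((279,172),.065); c=(a+b)/2; d=a-b
hub=f((362,124),.03); ptr=f((207,126),.022); print(a,b,c,np.hypot(*d),"dir",np.arctan2(d[1],d[0]),hub,ptr)
v=ptr-hub; w=c-hub; print(np.degrees(np.arctan2(v[1],v[0])),np.degrees(np.arctan2(w[1],w[0])),np.hypot(*w))
go([*c,.072],np.arctan2(d[1],d[0]))
E
```

```text
[0.51960718 0.20346582] [0.50677571 0.12414783] [0.51319144 0.16380682] 0.08034917673279784 dir 1.4104132760629906 [0.58896549 0.15225785] [0.44639788 0.17384511]
171.3898118015564 171.33405493339004 0.07664910558785025
shift [ 0.0801 -0.0002  0.1015] turn [ 0.    -0.001 -0.004]
```

>>> drive_tool(series=[[0.05,[0.04,0,0],[0,0,0]],[0.05,[0.08,0,0.02],[0,0,0]],[0.05,[0.08,0,0.06],[0,0,0]],[0.05,[0.08,0,0.095],[0,0,0]],[0.05,[0.08,0,0.103],[0,0,0]]])

```text
time: 8.18
tool_pos: [0.5112, 0.1638, 0.0673]
ee_rot: [-3.136, 0.002, 1.407]
wrist_force: [-0.3, 0.5, -0.3]
width: 0.0501
finger_force: 0.0
```

>>> drive_tool(series=[[0.036,[0,0,0],[0,0,0]],[0.02,[0,0,0],[0,0,0]],[0.02,[0,0,0],[0,0,0]],[0.02,[0,0,0],[0,0,0]]])

```text
time: 8.68
tool_pos: [0.5128, 0.1636, 0.0723]
ee_rot: [-3.141, -0.002, 1.405]
wrist_force: [-4.7, 1.2, 4.7]
width: 0.0273
finger_force: 30.0
```

```bash
python3 - <<'E'
from h import *
o=robot.get_obs(); print(o["time"],o["tool_pos"],o["ee_rot"],o["width"],o["wrist_force"],o["joint_positions"])
E
```

```text
8.675 [0.51276215 0.16359592 0.07233561] [-3.14082331e+00 -1.58537855e-03  1.40496774e+00] 0.027294431817278857 [-4.74781224  1.20545817  4.69284166] [0.20241622 0.14693885 1.6255689  0.00179233 1.36923227 0.36788524]
```

>>> drive_tool(series=[[0.04,[0,-0.001,0],[0,0,0]],[0.04,[0,-0.001,0],[0,0,0]],[0.04,[-0.034,-0.001,0],[0,0,0]],[0.04,[-0.034,-0.001,0],[0,0,0]],[0.02,[-0.034,-0.001,0],[0,0,0]]])

```text
time: 9.3
tool_pos: [0.5071, 0.1297, 0.0706]
ee_rot: [3.141, -0.001, 1.404]
wrist_force: [-0.4, 1.4, -0.8]
width: 0.0334
finger_force: 0.0
```

>>> drive_tool(series=[[0.02,[0,0,0],[0,0,0]],[0.02,[0,0,0],[0,0,0]]])

```text
time: 9.55
tool_pos: [0.5071, 0.13, 0.0706]
ee_rot: [3.141, -0.0, 1.405]
wrist_force: [1.8, -0.3, 0.5]
width: 0.0271
finger_force: 30.0
```

>>> drive_tool(series=[[0.04,[0,0,0],[0,0,0]],[0.04,[0,0,0],[0,0,0]],[0.04,[0.045,0,0],[0,0,0]],[0.04,[0.068,0,0],[0,0,0]],[0.04,[0.068,0,0],[0,0,0]]])

```text
time: 10.18
tool_pos: [0.5177, 0.1976, 0.0702]
ee_rot: [-3.141, 0.0, 1.407]
wrist_force: [0.3, 0.2, -0.0]
width: 0.04
finger_force: 0.0
```

>>> drive_tool(series=[[0.02,[0,0,0],[0,0,0]],[0.02,[0,0,0],[0,0,0]],[0.02,[0,0,0],[0,0,0]]])

```text
time: 10.55
tool_pos: [0.5178, 0.1956, 0.0704]
ee_rot: [-3.142, 0.001, 1.404]
wrist_force: [0.7, 0.2, -0.6]
width: 0.0232
finger_force: 34.9
```

>>> drive_tool(series=[[0.05,[0,0,0],[0,0,0]],[0.05,[0,0,0],[0,0,0]],[0.05,[0,0,-0.04],[0,0,0]],[0.05,[0,0,-0.08],[0,0,-0.1]],[0.05,[0.03,0.015,-0.08],[0,0,-0.28]]])

```text
time: 11.18
tool_pos: [0.5399, 0.2236, 0.1559]
ee_rot: [3.132, -0.001, 1.688]
wrist_force: [0.7, 0.3, -0.2]
width: 0.0499
finger_force: 0.0
```

>>> drive_tool(series=[[0.05,[0.0365,0.0045,0],[0,0,-0.17]],[0.05,[0.0365,0.0045,0],[0,0,-0.17]]])

```text
time: 11.42
tool_pos: [0.5378, 0.2622, 0.1503]
ee_rot: [-3.141, -0.0, 1.857]
wrist_force: [0.1, -0.1, -0.8]
width: 0.05
finger_force: 0.0
```

```bash
python3 - <<'E'
from h import *
o=robot.get_obs(); print(o["time"],o["tool_pos"],o["ee_rot"],o["width"])
go([.558,.2532,.07],1.854)
E
```

```text
11.425 [0.53777316 0.26224536 0.15025927] [-3.14149210e+00 -3.39195957e-04  1.85723864e+00] 0.050014262014710334
shift [-0.0144  0.0169  0.0803] turn [-0.    -0.     0.003]
```

>>> drive_tool(series=[[0.05,[-0.0144,0.0169,0],[0,0,0]],[0.05,[-0.0144,0.0169,0.02],[0,0,0]],[0.05,[-0.0144,0.0169,0.06],[0,0,0]],[0.05,[-0.0144,0.0169,0.08],[0,0,0]],[0.02,[-0.0144,0.0169,0.08],[0,0,0]]])

```text
time: 12.05
tool_pos: [0.5566, 0.2498, 0.068]
ee_rot: [-3.136, 0.001, 1.853]
wrist_force: [1.1, 0.6, 0.3]
width: 0.0434
finger_force: 0.0
```

>>> drive_tool(series=[[0.02,[0,0,0],[0,0,0]],[0.02,[0,0,0],[0,0,0]],[0.02,[-0.001,0.0147,0],[0,0,0.14]],[0.02,[-0.0033,0.0253,0],[0,0,0.25]],[0.02,[-0.0041,0.029,0],[0,0,0.28]]])

```text
time: 12.68
tool_pos: [0.5881, 0.2557, 0.0716]
ee_rot: [3.14, -0.0, 1.574]
wrist_force: [-0.8, -0.0, -0.2]
width: 0.0199
finger_force: 0.4
```

>>> drive_tool(series=[[0.02,[0,0,0],[0,0,0]],[0.05,[0,0,0],[0,0,0]],[0.05,[0,0,0],[0,0,0]],[0.05,[0,0,-0.05],[0,0,0]],[0.05,[0,0,-0.11],[0,0,0]]])

```text
time: 13.3
tool_pos: [0.5859, 0.2552, 0.1795]
ee_rot: [-3.137, 0.002, 1.575]
wrist_force: [0.4, -0.0, 0.8]
width: 0.0498
finger_force: 0.0
```

```bash
python3 - <<'E'
from h import *
o=robot.get_obs(); print(o["time"],o["tool_pos"],o["ee_rot"],o["width"],o["joint_positions"])
ax=np.array([.5885,.152]); p=o["tool_pos"][:2]-ax; print(np.degrees(np.arctan2(p[1],p[0])),np.hypot(*p))
E
```

```text
13.3 [0.58592222 0.25517251 0.17952857] [-3.13717046e+00  1.53624449e-03  1.57521120e+00] 0.049773999991697876 [ 3.22093699e-01  3.02925780e-01  1.21866683e+00 -7.81502110e-05
  1.62468083e+00  3.17678196e-01]
91.43124376076582 0.10320470479012489
```

>>> drive_tool(series=[[0.05,[0,-0.01,0],[0,0,-0.18]],[0.05,[0,-0.02,0],[0,0,-0.36]],[0.05,[0,-0.032,0],[0,0,-0.54]],[0.05,[0,-0.032,0],[0,0,-0.72]],[0.05,[0,-0.032,0],[0,0,-0.9]]])

```text
time: 13.92
tool_pos: [0.5548, 0.2554, 0.1806]
ee_rot: [3.142, 0.0, 2.481]
wrist_force: [-0.4, 0.8, -0.0]
width: 0.0501
finger_force: 0.0
```

>>> drive_tool(series=[[0.05,[0,0,0],[0,0,-0.18]],[0.05,[0,0,0],[0,0,-0.36]],[0.05,[0,0,0],[0,0,-0.54]],[0.05,[0,0,0],[0,0,-0.72]],[0.05,[0,0,0],[0,0,-0.9]]])

```text
time: 14.55
tool_pos: [0.555, 0.2554, 0.1804]
ee_rot: [-3.142, -0.0, -2.902]
wrist_force: [0.4, -0.7, -0.3]
width: 0.0501
finger_force: 0.0
```

>>> drive_tool(series=[[0.05,[0,0,0],[0,0,-0.18]],[0.05,[0,0,0],[0,0,-0.36]],[0.05,[0,0,0],[0,0,-0.54]],[0.05,[0,0,0],[0,0,-0.72]],[0.05,[0,0,0],[0,0,-0.9]]])

```text
time: 15.18
tool_pos: [0.5549, 0.2554, 0.1804]
ee_rot: [3.142, -0.0, -2.002]
wrist_force: [0.2, -0.2, 0.3]
width: 0.05
finger_force: 0.0
```

>>> drive_tool(series=[[0.05,[0,0,0],[0,0,0]],[0.05,[0,0,0],[0,0,0]]])

```text
time: 15.42
tool_pos: [0.5551, 0.2554, 0.1804]
ee_rot: [-3.142, -0.0, -2.011]
wrist_force: [0.5, 0.6, -0.8]
width: 0.05
finger_force: 0.0
```

```bash
python3 - <<'E'
from h import *
o=robot.get_obs(); print(o["time"],o["tool_pos"],o["ee_rot"],o["joint_positions"])
im,cal=shot("wrist","w4")
E
```

```text
15.425 [0.55508233 0.25541642 0.18043151] [-3.14157963e+00 -1.00078674e-04 -2.01065385e+00] [ 3.38534639e-01  2.36906086e-01  1.29857905e+00 -8.04528389e-05
  1.60616851e+00 -2.36320333e+00]
```

View pics/w4.png

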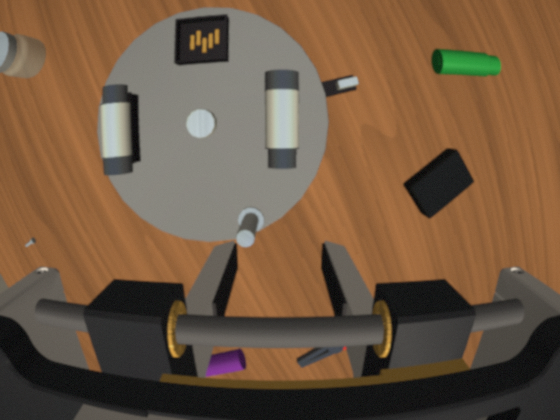

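```bash
python3 - <<'E'
from h import *
cal=imaging.get_calibration("wrist")
f=lambda p,z:onz(cal,[p],z,True)[0]
a,b=f((283,71),.065),f((282.5,168),.065); c=(a+b)/2; d=a-b
hub=f((201,124),.03); w=c-hub; print(a,b,c,np.hypot(*d),"dir",np.arctan2(d[1],d[0]),hub,np.degrees(np.arctan2(w[1],w[0])),np.hypot(*w))
go([*c,.070],np.arctan2(d[1],d[0]))
E
```

```text
[0.50032236 0.14720425] [0.53508267 0.22018506] [0.51770251 0.18369465] 0.08083611651467465 dir -2.0152998185126396 [0.58754467 0.15265524] 156.03856867149878 0.07642887231398719
shift [0.0808 0.0033 0.1104] turn [ 0.    -0.     0.005]
```

>>> drive_tool(series=[[0.05,[0.05,0.003,0],[0,0,0.005]],[0.05,[0.081,0.003,0.03],[0,0,0.005]],[0.05,[0.081,0.003,0.08],[0,0,0.005]],[0.05,[0.081,0.003,0.11],[0,0,0.005]],[0.05,[0.081,0.003,0.11],[0,0,0.005]]])

```text
time: 16.1
tool_pos: [0.5159, 0.1826, 0.0676]
ee_rot: [3.137, -0.004, -2.015]
wrist_force: [0.2, -0.5, 0.2]
width: 0.0504
finger_force: 0.0
```

>>> drive_tool(series=[[0.036,[0,0,0],[0,0,0]],[0.02,[0,0,0],[0,0,0]],[0.02,[0,0,0],[0,0,0]],[0.02,[0,0,0],[0,0,0]]])

```text
time: 16.6
tool_pos: [0.5191, 0.1839, 0.0724]
ee_rot: [-3.139, 0.002, -2.013]
wrist_force: [-1.5, 1.3, 5.6]
width: 0.0273
finger_force: 30.0
```

>>> drive_tool(series=[[0.02,[0,0,-0.01],[0,0,0]],[0.02,[0,0,-0.03],[0,0,0]],[0.02,[0,0,-0.06],[0,0,0]],[0.02,[0,0,-0.1],[0,0,0]],[0.02,[0,0,-0.1],[0,0,0]]])

```text
time: 17.23
tool_pos: [0.5203, 0.1837, 0.1745]
ee_rot: [-3.135, 0.005, -2.013]
wrist_force: [0.2, 0.1, -1.0]
width: 0.0275
finger_force: 30.0
```

```bash
python3 - <<'E'
from h import *
o=robot.get_obs(); print(o["time"],o["tool_pos"],o["ee_rot"],o["width"],o["joint_positions"][5])
E
```

```text
17.225 [0.52025785 0.18366289 0.17454978] [-3.1351291   0.00473383 -2.01349872] 0.027472566900879056 -2.4620524381128006
```

```bash
cat >> h.py <<'E'
def plan(pos,yaw,n,w):  # straight-line rows to a tool-down pose, yaw travel as given by unwrapped dyaw
    o=robot.get_obs(); p0=o["tool_pos"]; y0=o["ee_rot"][2]
    for k in range(0,n,5):
        rb=R.from_euler('xyz',[np.pi,0,y0+(yaw)*k/n]); pb=p0+(np.array(pos)-p0)*k/n
        print([[w,[round(float(v),3) for v in rb.inv().apply(p0+(np.array(pos)-p0)*i/n-pb)],[0,0,round(float(-yaw*(i-k)/n),3)]] for i in range(k+1,min(k+5,n)+1)])
E
python3 - <<'E'
from h import *
plan([.463,-.263,.195],1.22-(2*np.pi-2.0135),18,.02)
E
```

```text
[[0.02, [0.024, -0.008, -0.001], [0, 0, 0.169]], [0.02, [0.048, -0.016, -0.002], [0, 0, 0.339]], [0.02, [0.071, -0.023, -0.003], [0, 0, 0.508]], [0.02, [0.095, -0.031, -0.005], [0, 0, 0.678]], [0.02, [0.119, -0.039, -0.006], [0, 0, 0.847]]]
[[0.02, [0.01, -0.023, -0.001], [0, 0, 0.169]], [0.02, [0.02, -0.046, -0.002], [0, 0, 0.339]], [0.02, [0.03, -0.069, -0.003], [0, 0, 0.508]], [0.02, [0.04, -0.092, -0.005], [0, 0, 0.678]], [0.02, [0.05, -0.115, -0.006], [0, 0, 0.847]]]
[[0.02, [-0.011, -0.023, -0.001], [0, 0, 0.169]], [0.02, [-0.021, -0.045, -0.002], [0, 0, 0.339]], [0.02, [-0.032, -0.068, -0.003], [0, 0, 0.508]], [0.02, [-0.043, -0.091, -0.005], [0, 0, 0.678]], [0.02, [-0.053, -0.113, -0.006], [0, 0, 0.847]]]
[[0.02, [-0.024, -0.007, -0.001], [0, 0, 0.169]], [0.02, [-0.048, -0.014, -0.002], [0, 0, 0.339]], [0.02, [-0.072, -0.021, -0.003], [0, 0, 0.508]]]
```

>>> drive_tool(series=[[0.02,[0.024,-0.008,-0.001],[0,0,0.169]],[0.02,[0.048,-0.016,-0.002],[0,0,0.339]],[0.02,[0.071,-0.023,-0.003],[0,0,0.508]],[0.02,[0.095,-0.031,-0.005],[0,0,0.678]],[0.02,[0.119,-0.039,-0.006],[0,0,0.847]]])

```text
time: 17.85
tool_pos: [0.5013, 0.0582, 0.1745]
ee_rot: [3.141, -0.003, -2.866]
wrist_force: [1.1, -0.9, -0.5]
width: 0.0275
finger_force: 30.0
```

>>> drive_tool(series=[[0.02,[0.01,-0.023,-0.001],[0,0,0.169]],[0.02,[0.02,-0.046,-0.002],[0,0,0.339]],[0.02,[0.03,-0.069,-0.003],[0,0,0.508]],[0.02,[0.04,-0.092,-0.005],[0,0,0.678]],[0.02,[0.05,-0.115,-0.006],[0,0,0.847]]])

```text
time: 18.48
tool_pos: [0.4852, -0.066, 0.1805]
ee_rot: [-3.14, -0.003, 2.57]
wrist_force: [-0.3, -0.3, -0.1]
width: 0.0273
finger_force: 30.0
```

>>> drive_tool(series=[[0.02,[-0.011,-0.023,-0.001],[0,0,0.169]],[0.02,[-0.021,-0.045,-0.002],[0,0,0.339]],[0.02,[-0.032,-0.068,-0.003],[0,0,0.508]],[0.02,[-0.043,-0.091,-0.005],[0,0,0.678]],[0.02,[-0.053,-0.113,-0.006],[0,0,0.847]]])

```text
time: 19.1
tool_pos: [0.4695, -0.1896, 0.1864]
ee_rot: [-3.139, -0.002, 1.723]
wrist_force: [-0.1, 0.4, -1.2]
width: 0.0272
finger_force: 30.0
```

>>> drive_tool(series=[[0.02,[-0.024,-0.007,-0.001],[0,0,0.169]],[0.02,[-0.048,-0.014,-0.002],[0,0,0.339]],[0.02,[-0.072,-0.021,-0.003],[0,0,0.508]],[0.02,[-0.072,-0.021,-0.003],[0,0,0.508]],[0.02,[-0.072,-0.021,-0.003],[0,0,0.508]]])

```text
time: 19.73
tool_pos: [0.4606, -0.2627, 0.1902]
ee_rot: [-3.139, -0.001, 1.223]
wrist_force: [-0.1, 0.3, -1.3]
width: 0.0274
finger_force: 30.0
```

```bash
python3 - <<'E'
from h import *
o=robot.get_obs(); print(o["time"],o["tool_pos"],o["ee_rot"],o["width"],o["joint_positions"])
im,cal=shot("wrist","w5")
E
```

```text
19.725 [ 0.46061092 -0.26267471  0.19017909] [-3.13928738e+00 -1.11168422e-03  1.22261660e+00] 0.0273731299173424 [-6.25493087e-01  5.64351323e-02  1.48318585e+00  4.38338022e-04
  1.60449321e+00 -2.77300430e-01]
```

View pics/w5.png

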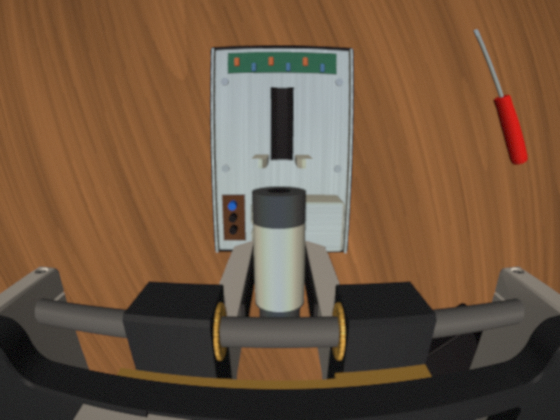

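```bash
python3 - <<'E'
from h import *
im=cv2.imread("pics/w5.png"); cal=imaging.get_calibration("wrist")
m=np.zeros(im.shape[:2],np.uint8); m[80:168,262:304]=im.max(2)[80:168,262:304]<70
c=max(cv2.findContours(m,0,1)[0],key=cv2.contourArea); print(cv2.boundingRect(c))
P=onz(cal,c[:,0,:],.047,True); r=cv2.minAreaRect((P*1000).astype(np.float32)); print(r); b=cv2.boxPoints(r); print(b)
pr=onz(cal,[(261,160),(304,160)],.067,True); print("prongs",pr,pr.mean(0))
roi=im[140:180,240:325]; cv2.imwrite("pics/w5c.png",cv2.resize(im[75:240,215:345],None,fx=3.6,fy=3.6,interpolation=3))
E
```

```text
(271, 88, 22, 71)
((489.99224853515625, -187.46670532226562), (64.25723266601562, 19.018402099609375), 69.92749786376953)
[[ 470.0338  -214.38016]
 [ 487.89703 -220.90744]
 [ 509.95068 -160.55325]
 [ 492.08746 -154.02597]]
prongs [[ 0.46251568 -0.21160862]
 [ 0.49698161 -0.22408602]] [ 0.47974864 -0.21784732]
```

View pics/w5c.png

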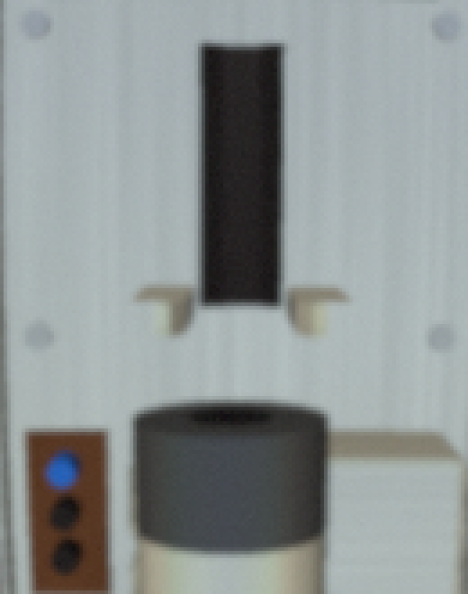

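```bash
python3 - <<'E'
from h import *
go([.4887,-.188,.085],1.2205)
E
```

```text
shift [0.0795 0.001  0.1056] turn [-0.002 -0.001  0.002]
```

>>> drive_tool(series=[[0.02,[0.04,0.001,0],[-0.002,0,0.002]],[0.02,[0.0795,0.001,0.01],[-0.002,0,0.002]],[0.02,[0.0795,0.001,0.055],[-0.002,0,0.002]],[0.02,[0.0795,0.001,0.095],[-0.002,0,0.002]],[0.02,[0.0795,0.001,0.1],[-0.002,0,0.002]]])

```text
time: 20.4
tool_pos: [0.487, -0.1869, 0.088]
ee_rot: [-3.136, -0.001, 1.221]
wrist_force: [0.6, -0.6, -0.6]
width: 0.0272
finger_force: 30.0
```

>>> drive_tool(series=[[0.02,[0,0,0],[0,0,0]],[0.02,[0,0,0],[0,0,0]]])

```text
time: 20.65
tool_pos: [0.4906, -0.1898, 0.0939]
ee_rot: [3.135, 0.001, 1.219]
wrist_force: [-0.4, 0.4, -1.0]
width: 0.0272
finger_force: 30.0
```

```bash
python3 - <<'E'
from h import *
o=robot.get_obs(); print(o["time"],o["wrist_force"],o["tool_pos"],o["ee_rot"])
go([.4887,-.188,.070],1.2205)
E
```

```text
20.65 [-0.38381588  0.41364923 -1.0238876 ] [ 0.49064633 -0.1897851   0.09388023] [3.13527104e+00 5.53590010e-04 1.21907481e+00]
shift [ 0.001  -0.0026  0.0239] turn [ 0.006  0.001 -0.001]
```

>>> drive_tool(series=[[0.02,[0,0,0],[0,0,0]],[0.02,[0,0,0],[0,0,0]],[0.02,[0,0,0],[0,0,0]]])

```text
time: 21.02
tool_pos: [0.4894, -0.1893, 0.0918]
ee_rot: [3.139, 0.0, 1.219]
wrist_force: [0.7, 0.5, -0.8]
width: 0.0274
finger_force: 30.0
```

```bash
python3 - <<'E'
from h import *
go([.4887,-.188,.070],1.2205); print(robot.get_obs()["tool_pos"])
E
```

```text
shift [ 0.001  -0.0012  0.0218] turn [ 0.003  0.    -0.002]
[ 0.48938335 -0.18931444  0.0918282 ]
```

Descend slowly in small steps, reading force.

>>> drive_tool(series=[[0.02,[0.001,-0.001,0.006],[0.002,0,0]],[0.02,[0.001,-0.001,0.012],[0.002,0,0]],[0.02,[0.001,-0.001,0.017],[0.002,0,0]],[0.02,[0.001,-0.001,0.02],[0.002,0,0]],[0.02,[0.001,-0.001,0.02],[0.002,0,0]]])

```text
time: 21.65
tool_pos: [0.4885, -0.1878, 0.0711]
ee_rot: [-3.141, -0.0, 1.219]
wrist_force: [0.6, -1.2, 0.1]
width: 0.0275
finger_force: 30.0
```

>>> drive_tool(series=[[0.02,[0,0,0.001],[0,0,0]],[0.02,[0,0,0.002],[0,0,0]],[0.02,[0,0,0.003],[0,0,0]],[0.02,[0,0,0.003],[0,0,0]]])

```text
time: 22.15
tool_pos: [0.4886, -0.1879, 0.0684]
ee_rot: [-3.141, 0.0, 1.219]
wrist_force: [-0.5, -0.4, -1.4]
width: 0.0274
finger_force: 30.0
```

>>> drive_tool(series=[[0.02,[0,0,0.001],[0,0,0]],[0.02,[0,0,0.001],[0,0,0]],[0.02,[0,0,0.002],[0,0,0]],[0.02,[0,0,0.002],[0,0,0]]])

```text
time: 22.65
tool_pos: [0.4891, -0.188, 0.0669]
ee_rot: [3.141, 0.0, 1.219]
wrist_force: [-0.2, -0.6, 0.9]
width: 0.0275
finger_force: 30.0
```

>>> drive_tool(series=[[0.02,[0,0,0.001],[0,0,0]],[0.02,[0,0,0.001],[0,0,0]],[0.02,[0,0,0.002],[0,0,0]],[0.02,[0,0,0.002],[0,0,0]]])

```text
time: 23.15
tool_pos: [0.4896, -0.1883, 0.0665]
ee_rot: [3.139, 0.0, 1.219]
wrist_force: [-1.1, 0.6, 8.3]
width: 0.0275
finger_force: 30.0
```

>>> drive_tool(series=[[0.034,[0,0,-0.001],[0,0,0]],[0.042,[0,0,-0.001],[0,0,0]],[0.05,[0,0,-0.001],[0,0,0]],[0.05,[0,0,-0.001],[0,0,0]]])

```text
time: 23.65
tool_pos: [0.4884, -0.1878, 0.065]
ee_rot: [-3.141, -0.0, 1.219]
wrist_force: [-0.2, -0.0, 0.4]
width: 0.0498
finger_force: 0.0
```

>>> drive_tool(series=[[0.05,[0,0,-0.03],[0,0,0]],[0.05,[0,0,-0.07],[0,0,0]],[0.05,[-0.035,0,-0.11],[0,0,0]],[0.05,[-0.08,0,-0.11],[0,0,0]],[0.05,[-0.08,0,-0.11],[0,0,0]]])

```text
time: 24.28
tool_pos: [0.4604, -0.2652, 0.1759]
ee_rot: [3.141, 0.001, 1.215]
wrist_force: [1.1, 0.8, -0.1]
width: 0.0504
finger_force: 0.0
```

>>> drive_tool(series=[[0.05,[0,0,0],[0,0,0]],[0.05,[0,0,0],[0,0,0]]])

```text
time: 24.52
tool_pos: [0.4612, -0.2619, 0.1748]
ee_rot: [-3.14, -0.001, 1.22]
wrist_force: [-1.0, -0.0, 0.9]
width: 0.0502
finger_force: 0.0
```

```bash
python3 - <<'E'
from h import *
o=robot.get_obs(); print(o["time"],o["tool_pos"],o["ee_rot"])
im,cal=shot("wrist","w6"); cv2.imwrite("pics/w6c.png",cv2.resize(im[60:210,200:360],None,fx=3.9,fy=3.9,interpolation=3))
E
```

```text
24.525 [ 0.46122947 -0.26186588  0.17480689] [-3.14037128e+00 -6.86842903e-04  1.22009305e+00]
```

View pics/w6c.png

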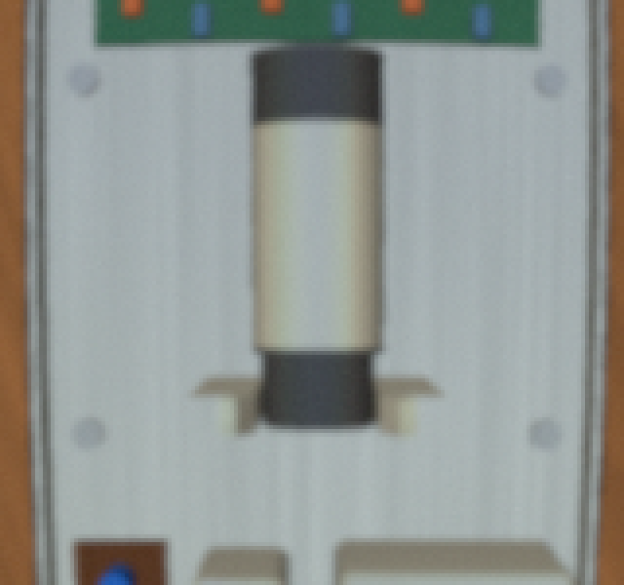

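```bash
python3 - <<'E'
from h import *
cal=imaging.get_calibration("wrist")
f=lambda x,y,z:onz(cal,[(200+x/3.9,60+y/3.9)],z,True)[0]
a,b=f(317,47,.06),f(318,427,.06); c=(a+b)/2; d=a-b; print(c,np.hypot(*d),np.arctan2(d[1],d[0]))
u=np.array([-np.sin(1.2205-np.pi/2)*0+np.cos(1.2205),np.sin(1.2205)])
print("vs groove est along/across",(c-[.49,-.1875])@u,(c-[.49,-.1875])@[u[1],-u[0]])
# distance fork-top far (inner) edge -> sleeve centre
for y in (378,395): print("prong top edge",y,(f(318,y,.067)-c)@u)
go([.536,.06,.2],1.574)
E
```

```text
[ 0.49093138 -0.18565975] 0.08103219852340697 1.2226608661833325
vs groove est along/across 0.0020481226358495413 0.0002432836220636524
prong top edge 378 -0.029464658590656265
prong top edge 395 -0.032993923980704484
shift [ 0.328  -0.0404 -0.0249] turn [-0.001 -0.001 -0.354]
```

```bash
python3 - <<'E'
from h import *
plan([.5875,.2555,.18],.354,10,.05)
E
```

```text
[[0.05, [0.053, -0.006, -0.001], [0, 0, -0.035]], [0.05, [0.106, -0.012, -0.001], [0, 0, -0.071]], [0.05, [0.159, -0.018, -0.002], [0, 0, -0.106]], [0.05, [0.212, -0.024, -0.002], [0, 0, -0.142]], [0.05, [0.265, -0.03, -0.003], [0, 0, -0.177]]]
[[0.05, [0.053, 0.003, -0.001], [0, 0, -0.035]], [0.05, [0.106, 0.007, -0.001], [0, 0, -0.071]], [0.05, [0.159, 0.01, -0.002], [0, 0, -0.106]], [0.05, [0.213, 0.014, -0.002], [0, 0, -0.142]], [0.05, [0.266, 0.017, -0.003], [0, 0, -0.177]]]
```

>>> drive_tool(series=[[0.05,[0.053,-0.006,-0.001],[0,0,-0.035]],[0.05,[0.106,-0.012,-0.001],[0,0,-0.071]],[0.05,[0.159,-0.018,-0.002],[0,0,-0.106]],[0.05,[0.212,-0.024,-0.002],[0,0,-0.142]],[0.05,[0.265,-0.03,-0.003],[0,0,-0.177]]])

```text
time: 25.2
tool_pos: [0.5243, -0.0013, 0.1783]
ee_rot: [-3.142, 0.0, 1.398]
wrist_force: [-0.2, 0.5, -0.0]
width: 0.0497
finger_force: 0.0
```

>>> drive_tool(series=[[0.05,[0.053,0.003,-0.001],[0,0,-0.035]],[0.05,[0.106,0.007,-0.001],[0,0,-0.071]],[0.05,[0.159,0.01,-0.002],[0,0,-0.106]],[0.05,[0.213,0.014,-0.002],[0,0,-0.142]],[0.05,[0.266,0.017,-0.003],[0,0,-0.177]]])

```text
time: 25.82
tool_pos: [0.587, 0.2578, 0.1811]
ee_rot: [-3.141, 0.0, 1.576]
wrist_force: [0.6, -0.4, 0.3]
width: 0.0502
finger_force: 0.0
```

>>> drive_tool(series=[[0.05,[0,0,0],[0,0,0]],[0.05,[0,0,0],[0,0,0]],[0.05,[0,0,0],[0,0,0]]])

```text
time: 26.2
tool_pos: [0.5872, 0.254, 0.1816]
ee_rot: [-3.142, 0.001, 1.572]
wrist_force: [0.8, 0.7, 0.2]
width: 0.0501
finger_force: 0.0
```

```bash
python3 - <<'E'
from h import *
go([.587,.2555,.07],1.574)
E
```

```text
shift [ 0.0015 -0.0002  0.1116] turn [-0.     0.001 -0.002]
```

>>> drive_tool(series=[[0.05,[0.0015,0,0.05],[0,0,0]],[0.05,[0.0015,0,0.1],[0,0,0]],[0.05,[0.0015,0,0.111],[0,0,0]],[0.02,[0.0015,0,0.111],[0,0,0]],[0.02,[0.0015,0,0.111],[0,0,0]]])

```text
time: 26.82
tool_pos: [0.5892, 0.2568, 0.0737]
ee_rot: [3.137, -0.002, 1.572]
wrist_force: [-0.0, 0.1, 0.5]
width: 0.0339
finger_force: 0.0
```

>>> drive_tool(series=[[0.02,[0,0,0],[0,0,0]],[0.02,[0,0,0],[0,0,0]],[0.02,[-0.001,-0.0147,0],[0,0,-0.14]],[0.02,[-0.0033,-0.0253,0],[0,0,-0.25]],[0.02,[-0.0041,-0.029,0],[0,0,-0.28]]])

```text
time: 27.45
tool_pos: [0.5583, 0.2526, 0.071]
ee_rot: [3.14, 0.0, 1.853]
wrist_force: [0.0, 0.5, 0.6]
width: 0.0202
finger_force: 0.3
```

>>> drive_tool(series=[[0.02,[0,0,0],[0,0,0]],[0.05,[0,0,0],[0,0,0]],[0.05,[0,0,0],[0,0,0]],[0.05,[0,0,-0.05],[0,0,0]],[0.05,[0,0,-0.11],[0,0,0]]])

```text
time: 28.08
tool_pos: [0.5575, 0.252, 0.1795]
ee_rot: [-3.137, 0.0, 1.852]
wrist_force: [0.7, 0.2, 0.6]
width: 0.05
finger_force: 0.0
```

>>> drive_tool(series=[[0.05,[0.01,0.02,-0.05],[0,0,0]],[0.05,[0.03,0.05,-0.08],[0,0,0]],[0.05,[0.03,0.05,-0.08],[0,0,0]],[0.05,[0.03,0.05,-0.08],[0,0,0]],[0.05,[0.03,0.05,-0.08],[0,0,0]]])

```text
time: 28.7
tool_pos: [0.5971, 0.2943, 0.2584]
ee_rot: [-3.138, 0.001, 1.852]
wrist_force: [0.1, -0.4, 0.5]
width: 0.0498
finger_force: 0.0
```

```bash
python3 - <<'E'
from h import *
o=robot.get_obs(); print(o["time"],o["tool_pos"],o["ee_rot"],o["wrist_force"])
im,cal=shot("scene","s2"); cv2.imwrite("pics/s2c.png",cv2.resize(im[140:350,80:460],None,fx=2.1,fy=2.1,interpolation=3))
E
```

```text
28.7 [0.59710657 0.29428718 0.25835995] [-3.13763982e+00  6.58901467e-04  1.85218344e+00] [ 0.09812126 -0.3774987   0.52575847]
```

View pics/s2c.png

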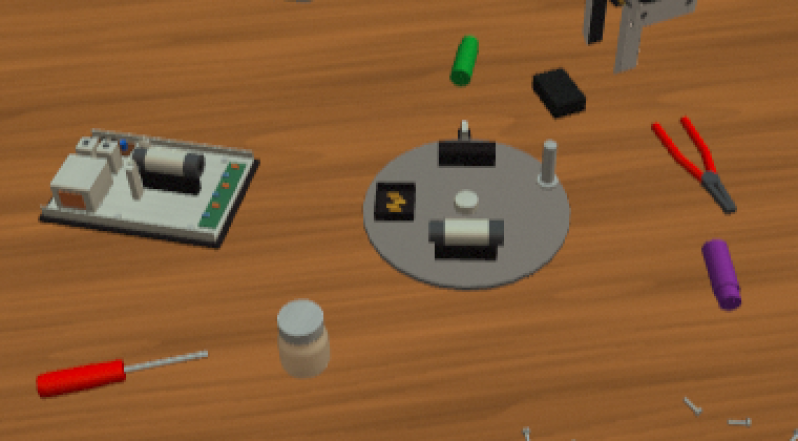

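The empty pocket stands at the pointer (466,152), the sleeve lies in the saddle (168,163), the other sleeve is still in its pocket (466,233), and the gripper is clear.

```bash
python3 -c "
from bench import robot; print(robot.close_job())"
```

```text
the job is handed in; nothing more can be done
None
```

The job is handed in at about 29 s (no verdict was shown): the sleeve from the pocket nearer the post is in the saddle, stepped end in the fork (turned end for end), centred to about 2 mm by camera. For the turn I swung the tray about 15° and brought it back to the pointer; the other sleeve is in its pocket and the tools look undisturbed.

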